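# Roll the steel canister home under the palm board

### The job

Pick up the palm board by its bar handle, lay its flat underside on top of the lying steel canister and, pressing lightly all the way (never more than about 15 N), roll the canister slowly along the table, over the sill of the rack, until it drops in and is held for a moment against the stop bar. The canister is clean, so nothing but the board's underside may handle it: no fingers on it, no lifting, no pushing it from behind. Then lay the board flat on the table clear of canister and rack and let go, leaving the other things alone.

Things in the scene. Friction and masses are not known exactly. Their poses are not given: they have to be found in the camera images.
- canister: closed stainless-steel canister, a plain cylinder 50 mm in diameter, 120 mm long, 0.25 to 0.46 kg, lying on its side on the table before the rack; rolls freely. Origin at mid-length on its axis (25 mm above the table); y runs along its axis, x and z turn with it as it rolls
- rack: low steel rack fixed to the table. Origin on the table under the axis of the seated canister; z up, x = rolling direction towards the stop, y along the seated canister. Rounded sill (12 mm round bar, mostly sunk) along y, crest at x = -17.5 mm; its height is adjustable, anywhere from 1.5 to 4.5 mm, not measured. Side strips 14 mm high at y = +-79..85 mm, x = -31..44 mm; bare table between
- stop: steel stop bar of the rack, 170 mm long, 16 mm thick, 32 mm high (lower than the canister's top: the board passes over it). Origin on the table at the middle of the face that the canister meets, 26.5 mm beyond the rack's origin, x away from the canister. The canister starts 60-90 mm before the seat, within 10 mm sideways and 0.08 rad; seated, it has 3 to 10 mm of play between sill and stop
- seat (a point): where the centre of the canister is when seated: on the rack's origin, 25 mm above the table; axes as the rack's
- board: palm board: wood, 150 x 100 x 10 mm, rigid, grippy cork underside; 0.22 kg, lying flat left or right of the rack. Origin at the centre of the underside, z up, x along the 150 mm (rolling direction), y along the width. Bar handle on top: 28 mm thick in x, 90 mm long in y, centred, 10 to 54 mm above the underside. It travels twice as far as the canister rolling under it
- jar: bystander: steel jar with lid, 76 mm in diameter, 85 mm high, on the other side of the rack than the board; origin at the centre of its underside
- cup: bystander: glass cup, 56 mm in diameter, 65 mm high, beyond the rack on the left; origin at the centre of its underside
- bottle: bystander: clear bottle with green cap, 54 mm in diameter, 120 mm high, beyond the rack on the right; origin at the centre of its underside
Mind the look-alikes: they are no part of the job. Several things have the shape of the board; the one meant has the colours described above. What is shaped like the canister but orange is not meant.

How it is judged:
On the way, in this order (a step that is already met when the one before it is completed fails the run):
1. the flat board is pressed on top of the canister while it still lies well before the rack (contact force between board and canister above 0.5 N and x of canister in the frame of rack below -0.05 m), for 0.1 s.
2. the canister is in its seat between sill and stop, and the board holds it against the stop with at least 1 N (contact force between board and canister above 0.5 N and contact force between canister and stop above 1 N and horizontal distance between canister and seat below 0.02 m and x of canister in the frame of rack above -0.005 m and height (world z) of canister below 0.0265 m), for 0.2 s.
At the end, for the whole second after the job is handed in: The canister lies at rest on the table in the rack's seat, between sill and stop (axis within -11 to +4 mm of the seat in the rack's x, centre within 25 mm, parallel within 0.07 rad); the board lies flat (within 0.08 rad) and at rest on the table, underside down, touching neither canister nor rack (x of canister in the frame of rack between -0.011 and 0.004 m and horizontal distance between canister and seat below 0.025 m and height (world z) of canister below 0.0265 m and angle between the y axis of canister and the y axis of rack, either way round below 0.07 rad and linear speed of each of canister, board below 0.02 m/s and height (world z) of board below 0.005 m and angle between board's own z axis and vertical below 0.08 rad and contact force between board and canister below 0.1 N and contact force between board and rack below 0.1 N).
It fails at once if fingers or arm touch the canister (contact force between any of the fingers, the arm and canister above 0.5 N).
It fails at once if the board presses the canister, or the canister is forced against the stop, with more than 20 N (contact force between board and canister above 20 N or contact force between canister and stop above 20 N).
It fails at once if the board pushes the canister with its edge or steeply tilted (underside centre below 36 mm or tilt over 0.3 rad while touching) (contact force between board and canister above 0.5 N and (height (world z) of board below 0.036 m or angle between board's own z axis and vertical above 0.3 rad)).
It fails at once if the canister is lifted more than 10 mm or flung (faster than 0.25 m/s) (height (world z) of canister above 0.035 m or linear speed of canister above 0.25 m/s).
It fails at once if a bystander is moved more than 15 mm (distance of any of jar, cup, bottle from where it was at the start of the episode above 0.015 m).
It also fails if it takes over 72 s, if anything falls off the work surface, if the arm or the gripper's body presses on something with over 40 N, if the wrist force passes 120 N, or if a joint passes its speed limit or range.

### The arm

A 7-joint arm with a two-finger parallel gripper is mounted at the origin on the work surface. World frame = base frame: x ahead of the robot, y to its left, z up, the work surface at z = 0. Lengths are in m, angles in rad, forces in N, time in s.
With the tool pointing down it reaches from about 0.425 to 0.925 m from the base axis. Payload 6.8 kg.
Tool frame: the origin (TCP) lies midway between the tips of the shut fingers; the grasp point (between the pads) lies 19 mm behind it; z points along the fingers, y is the line along which they close (so a half turn about z gives the same grasp; the last joint's range is limited). The gripper opens to 85 mm and grips with 20 to 120 N. Pads are 22 mm wide; open, the fingers measure 114 mm over their backs; the gripper's body (76 mm by 85 mm) begins 54 mm behind the grasp point. The pads swing forward as they close: fully open they stand 13 mm farther back than shut.
Start: joints at [1.101, 0.477, 0.022, 1.555, -0.011, 1.109, -0.083], TCP at [0.239, -0.631, 0.231] pointing down, gripper open.
Joint ranges: [-2.96, 2.96], [-0.34, 2.1], [-1.41, 1.46], [0.24, 2.44], [-1.37, 4.51], [0.17, 1.92], [-2.96, 2.96]. Speed limits (rad/s): [2.39, 2.39, 3.14, 3.14, 3.14, 3.14, 3.14].

### API

Orientations are given as a unit quaternion [w, x, y, z].
In Python, from station import bot, imaging gives the robot as it stands.
- The arm moves only by the tool move_arm, never from a script. Its argument "commands" is a list that holds one entry, the list of rows, each a list of 7 numbers: the shift along the tool's x, y, z in m, then the turn, a rotation vector about the tool's x, y, z in degrees, then the finger opening in m, from 0 to 0.0854. In form: [[[x, y, z, rx, ry, rz, grip], ...]]. A call has 1 to 20 rows; each row shifts and turns the commanded pose from where the row before left it, along the tool's axes as they then stand; what a row does not reach is not made up. A row lasts 1/8 s, in which the tool goes at most 62.5 mm and 10.7 degrees, less where a joint would pass 70% of its speed; a pose out of reach is approached as far as the arm can. A call is refused whole if a number of a shift passes 0.0625 or a number of a turn 10.7, either way. A call with a gripper value outside its range is refused whole. The fingers move at their own pace and stop on an object; "squeeze" is the grip in N (left out, the last holds). Time passes only in rows, so rows that do not move let the fingers close. It gives the time, the measured TCP pose, the force, the opening and the grip force at its end, in the units of the state.
- bot.get_obs(): the state, without advancing time (a new reading comes with each control period).
- imaging.read_camera(name): name is "scene" or "side" or "wrist"; returns the picture (420x560x3 uint8, red, green, blue); there is no depth.
- imaging.calibration(name): a dict with "intrinsics" (3x3 intrinsics, pixels), "extrinsics" (4x4, takes a point from camera to world coordinates); the wrist camera has in their place "mount" (4x4, takes a point from camera to tool coordinates, whose origin is the TCP and whose axes are the flange's). Camera axes: x right, y down, z forward; pixel columns grow to the right and rows downward; lengths in m; the calibration is good to about 2 mm. A picture is of the moment at which its call begins: read the wrist's pose just before it. calibration takes no time and is no camera call.
- bot.hand_in(): hands the job in; it is judged then, once.
The state is a dict: "t": time; "q": joint angles; "joint_vel": joint speeds; "joint_torque": joint torques, N m; "eef_pos": TCP position; "tool_rot": TCP orientation; "contact_force": force on the tool from outside, world axes, zero at the start; "torque": the same for the moment, N m; "gripper_width": opening from 0.0 (shut) to 1.0 (fully open); "grasp_force": force on a finger pad.
Only numpy, scipy, OpenCV 4.12 (cv2) and the standard library are available. Lean on these libraries where they do the work, as an engineer would, in place of code of your own. Each camera call takes 0.05 s, during which the arm holds its last target. There are 200 camera calls.

## Working session

There is one attempt and no reset: what is moved stays moved. The work goes in short steps, Python scripts to look and compute and a tool call to move; the robot and the scene stay as the last step left them, time stands still between calls to the robot, and variables do not carry over. Pictures are saved under pics/ and viewed, at most 12 in all, crops included, and the job is handed in when it is done.

Besides the shell and the picture viewer there is one more tool, called after "Request:" as name([rows], argument=value, ...), one row to a line, values as JSON. move_arm: Moves the arm, as the interface text tells. Its arguments: {"type":"object","properties":{"commands":{"type":"array","items":{"type":"array","items":{"type":"array","items":{"type":"number"}}}},"squeeze":{"type":"number"}},"required":["commands"]}

```bash
mkdir -p pics; ls; python3 - <<'E'
from station import bot, imaging
import cv2, numpy as np
o=bot.get_obs(); print(o)
for n in("scene","side"):
    im=imaging.read_camera(n); cv2.imwrite(f"pics/{n}0.png",im[:,:,::-1])
    c=imaging.calibration(n); print(n,np.round(c["intrinsics"],1).tolist(),np.round(c["extrinsics"],3).tolist())
print(imaging.calibration("wrist"))
E
```

```text
pics
{'t': 0.0, 'q': array([ 1.10093497,  0.47778379,  0.0223374 ,  1.55644626, -0.01149513,
        1.10933644, -0.08307663]), 'joint_vel': array([ 0.00168381, -0.0001603 , -0.00043919, -0.00043121, -0.00022409,
        0.00046735, -0.00285837]), 'joint_torque': array([-7.28203922e-04, -5.96442139e+01,  1.60795692e+00, -2.81200755e+01,
        1.25080714e-02,  9.23910993e-03, -2.07227362e-05]), 'eef_pos': array([ 0.23867011, -0.63075391,  0.23033883]), 'tool_rot': array([-8.92529810e-04,  9.83680793e-01,  1.79920112e-01, -2.34545208e-04]), 'contact_force': array([-0.05827011,  0.26997183,  0.05018708]), 'torque': array([-0.03708245, -0.01140989, -0.00534461]), 'grasp_force': 0.0, 'gripper_width': 1.001575066125106}
scene [[398.7, 0.0, 270.1], [0.0, 398.7, 206.9], [0.0, 0.0, 1.0]] [[0.187, 0.558, -0.809, 1.401], [0.982, -0.097, 0.16, -0.254], [0.011, -0.824, -0.566, 0.663], [0.0, 0.0, 0.0, 1.0]]
side [[453.6, 0.0, 279.6], [0.0, 453.6, 211.4], [0.0, 0.0, 1.0]] [[-0.969, -0.19, 0.157, 0.341], [-0.246, 0.729, -0.639, 0.616], [0.007, -0.658, -0.753, 0.896], [0.0, 0.0, 0.0, 1.0]]
{'intrinsics': array([[366.75181738,   0.        , 275.13524182],
       [  0.        , 366.75181738, 204.72682946],
       [  0.        ,   0.        ,   1.        ]]), 'mount': array([[-1.24515409e-03, -9.44781469e-01, -3.27698682e-01,
         8.42962582e-02],
       [ 9.99998959e-01, -1.41536723e-03,  2.80928634e-04,
         1.10939404e-03],
       [-7.29230145e-04, -3.27697991e-01,  9.44782247e-01,
        -1.42191426e-01],
       [ 0.00000000e+00,  0.00000000e+00,  0.00000000e+00,
         1.00000000e+00]])}
```

View pics/scene0.png

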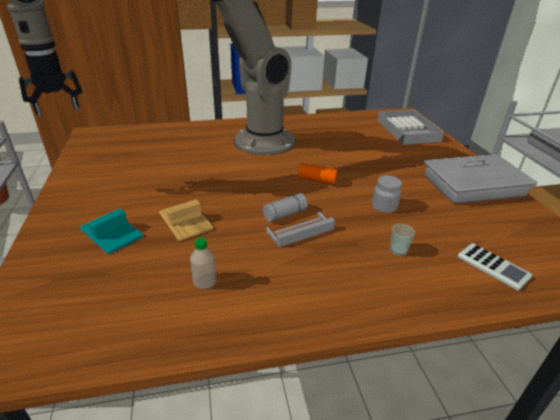

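View pics/side0.png

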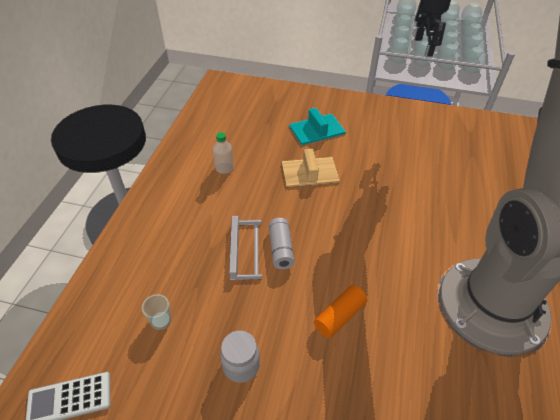

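Scene view: the wooden palm board is at (186,219), the teal look-alike at (112,230), the steel canister at (286,207), the orange look-alike at (318,174) and the rack at (300,230). The bystanders are the bottle (203,265), cup (402,240) and jar (387,193). In the side view the board is at (310,170), the teal one at (317,127), the canister at (281,244), the rack at (245,248) and the orange one at (342,311). I choose the wood-coloured board and the bare-steel canister in front of the rack.

```bash
cat > h.py <<'E'
import numpy as np, cv2
from station import bot, imaging
from scipy.spatial.transform import Rotation as R
def rot(o): q=o["tool_rot"]; return R.from_quat([q[1],q[2],q[3],q[0]]).as_matrix()
def cam(name):
    c=imaging.calibration(name)
    if name!="wrist": return np.array(c["intrinsics"]),np.array(c["extrinsics"])
    o=bot.get_obs(); T=np.eye(4); T[:3,:3]=rot(o); T[:3,3]=o["eef_pos"]
    return np.array(c["intrinsics"]),T@np.array(c["mount"])
def plane(K,T,px,z):
    px=np.atleast_2d(np.float64(px)); d=np.c_[px,np.ones(len(px))]@np.linalg.inv(K).T@T[:3,:3].T
    return T[:3,3]+d*((z-T[2,3])/d[:,2])[:,None]
def proj(K,T,P):
    P=np.atleast_2d(P); c=(P-T[:3,3])@T[:3,:3]; u=c@K.T; return u[:,:2]/u[:,2:]
def hsv(im): return cv2.cvtColor(im,cv2.COLOR_RGB2HSV)
def blobs(m,amin=60):
    cs,_=cv2.findContours(m.astype(np.uint8),cv2.RETR_EXTERNAL,cv2.CHAIN_APPROX_NONE)
    return [c[:,0] for c in cs if cv2.contourArea(c)>amin]
E
python3 - <<'E'
from h import *
K,T=cam("side"); im=imaging.read_camera("side"); H=hsv(im)
print("px hsv board",H[178,295],H[178,330],"can",H[244,281],"stop",H[250,235],"table",H[220,200],H[300,280])
for nm,m in (("wood",(abs(H[...,0].astype(int)-19)<6)&(H[...,2]>150)),("steel",(H[...,1]<70)&(H[...,2]>90))):
    m[:90]=0; m[:,:130]=0; m[:,420:]=0
    for c in blobs(m,100):
        r=cv2.minAreaRect(c.astype(np.float32)); print(nm,np.round(r[0]),np.round(r[1]),"z0",np.round(plane(K,T,r[0],0.0)[0,:2],3))
        if nm=="wood": print(np.round(plane(K,T,cv2.boxPoints(r),0.01)[:,:2],3).tolist())
cr=im[130:290,210:360]; cv2.imwrite("pics/crop1.png",cv2.resize(cr,None,fx=3.75,fy=3.75,interpolation=cv2.INTER_CUBIC)[:,:,::-1])
E
```

```text
px hsv board [ 17 126 214] [ 17 126 204] can [  0  10 174] stop [  0  12 176] table [ 13 164 173] [ 13 162 156]
wood [330. 318.] [19. 25.] z0 [0.346 0.126]
[[0.378, 0.145], [0.348, 0.092], [0.314, 0.117], [0.344, 0.168]]
wood [310. 166.] [37. 56.] z0 [ 0.486 -0.336]
[[0.583, -0.366], [0.43, -0.439], [0.391, -0.288], [0.534, -0.223]]
wood [140. 160.] [14. 54.] z0 [ 0.97  -0.235]
[[0.984, -0.141], [0.99, -0.342], [0.941, -0.318], [0.94, -0.122]]
wood [162. 117.] [22. 26.] z0 [ 0.99  -0.438]
[[1.019, -0.386], [1.03, -0.506], [0.946, -0.467], [0.94, -0.352]]
wood [142. 110.] [15. 16.] z0 [ 1.07  -0.458]
[[1.09, -0.426], [1.092, -0.5], [1.034, -0.467], [1.034, -0.395]]
wood [152.  96.] [13. 25.] z0 [ 1.071 -0.536]
[[1.091, -0.484], [1.089, -0.601], [1.034, -0.564], [1.038, -0.451]]
steel [240. 356.] [51. 38.] z0 [0.511 0.258]
steel [158. 311.] [35. 27.] z0 [0.715 0.204]
steel [281. 243.] [51. 21.] z0 [ 0.499 -0.045]
steel [245. 248.] [63. 32.] z0 [ 0.581 -0.01 ]
steel [223. 157.] [31. 17.] z0 [ 0.741 -0.31 ]
steel [162. 138.] [96. 63.] z0 [ 0.949 -0.343]
```

View pics/crop1.png

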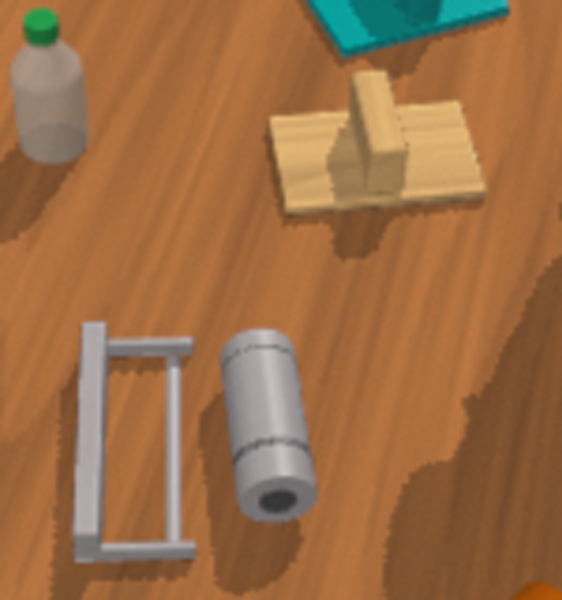

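The crop confirms the choice: a pale-wood board with bar handle at crop (377,150), a bare-steel canister at (268,425), and the rack with its stop on the left at (90,440) and its sill at (173,440). The board is at about (0.48, -0.32) and the rolling direction is about world +x. Next I turn the tool so its y points along +x and look from above.

Request:
move_arm([
  [[0, 0, 0, 0, 0, -9.9, 0.0854], [0, 0, 0, 0, 0, -9.9, 0.0854], [0, 0, 0, 0, 0, -9.9, 0.0854], [0, 0, 0, 0, 0, -9.9, 0.0854], [0, 0, 0, 0, 0, -9.9, 0.0854], [0, 0, 0, 0, 0, -9.9, 0.0854], [0, 0, 0, 0, 0, -9.9, 0.0854], [0.048, 0.024, -0.007, 0, 0, 0, 0.0854], [0.048, 0.024, -0.007, 0, 0, 0, 0.0854], [0.048, 0.024, -0.007, 0, 0, 0, 0.0854], [0.048, 0.024, -0.007, 0, 0, 0, 0.0854], [0.048, 0.024, -0.007, 0, 0, 0, 0.0854], [0.048, 0.024, -0.007, 0, 0, 0, 0.0854], [0.048, 0.024, -0.007, 0, 0, 0, 0.0854], [0.048, 0.024, -0.007, 0, 0, 0, 0.0854], [0.048, 0.024, -0.007, 0, 0, 0, 0.0854], [0.048, 0.024, -0.007, 0, 0, 0, 0.0854], [0.048, 0.024, -0.007, 0, 0, 0, 0.0854], [0.048, 0.024, -0.007, 0, 0, 0, 0.0854]],
])

```text
t: 2.52
eef_pos: [0.527, -0.0537, 0.3155]
tool_rot: [0.0, 0.707, 0.707, -0.0]
contact_force: [1.0, 0.3, -0.7]
gripper_width: 1.003
grasp_force: 0.0
```

Request:
move_arm([
  [[0, 0, 0, 0, 0, 0, 0.0854], [0, 0, 0, 0, 0, 0, 0.0854]],
])

```text
t: 2.78
eef_pos: [0.5263, -0.0556, 0.3149]
tool_rot: [-0.0, 0.707, 0.707, -0.0]
contact_force: [0.2, -0.3, -0.8]
gripper_width: 1.001
grasp_force: 0.0
```

```bash
python3 - <<'E'
from h import *
K,T=cam("wrist"); im=imaging.read_camera("wrist"); np.savez("w1.npz",K=K,T=T,im=im)
print(np.round(rot(bot.get_obs()),3).tolist(), np.round(bot.get_obs()["q"],2))
cv2.imwrite("pics/w1.png",im[:,:,::-1])
E
```

```text
[[0.001, 1.0, -0.001], [1.0, -0.001, -0.001], [-0.001, -0.001, -1.0]] [ 0.51  0.22 -0.61  1.76  0.13  1.2  -0.14]
```

View pics/w1.png

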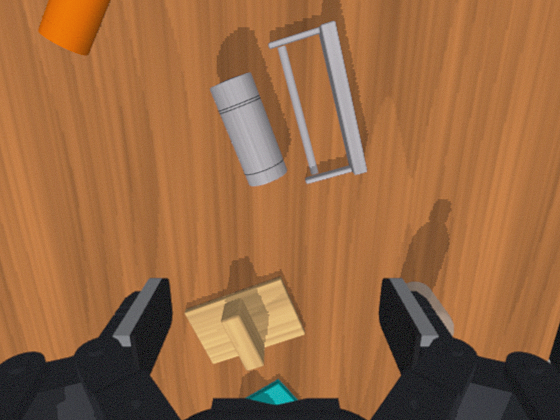

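Wrist view: canister from (235,80) to (268,182), the rack's stop bar from (333,25) to (360,172), its sill from (283,45) to (315,175), and the board with corners (187,312), (283,278), (304,334) and (212,363). The orange look-alike is at (75,25) and the teal one at the bottom.

```bash
python3 - <<'E'
from h import *
d=np.load("w1.npz"); K,T,im=d["K"],d["T"],d["im"]; H=hsv(im)
m=(H[...,1]<70)&(H[...,2]>80); m[200:]=0
for c in blobs(m,400):
    r=cv2.minAreaRect(c.astype(np.float32)); print("steel",r)
    if c[:,0].mean()<290:
        print(" can", np.round(plane(K,T,[r[0]],.025),4), np.round(plane(K,T,cv2.boxPoints(r),.025)[:,:2],4).tolist())
    else:
        a=cv2.approxPolyDP(cv2.convexHull(c),4,True)[:,0]
        for z in(.032,.014): print(" rack",z,a.tolist(),np.round(plane(K,T,a,z)[:,:2],4).tolist())
print(H[295,240],H[345,200+30],H[330,285],H[270,200])
w=(H[...,0]>15)&(H[...,1]<150)&(H[...,2]>140); w[:265]=0; w[:,:175]=0; w[:,320:]=0
for c in blobs(w,300):
    a=cv2.approxPolyDP(cv2.convexHull(c),3,True)[:,0]; print("wood",a.tolist(),np.round(plane(K,T,a,.01)[:,:2],4).tolist())
E
```

```text
steel ((249.6724090576172, 129.9310302734375), (111.04580688476562, 44.00979232788086), 68.19859313964844)
 can [[ 0.4965 -0.0303  0.025 ]] [[0.4516, 0.0178], [0.4979, 0.035], [0.5451, -0.0823], [0.4951, -0.1029]]
steel ((319.058837890625, 103.73529052734375), (154.7377166748047, 70.57786560058594), 75.96376037597656)
 rack 0.032 [[334, 21], [366, 171], [307, 183], [268, 44]] [[0.5878, 0.0831], [0.6342, -0.0777], [0.5645, -0.0925], [0.5187, 0.0611]]
 rack 0.014 [[334, 21], [366, 171], [307, 183], [268, 44]] [[0.5904, 0.0855], [0.6388, -0.0822], [0.5661, -0.0976], [0.5183, 0.0625]]
[ 19 118 175] [ 19 114 221] [ 19 112 233] [ 13 154 187]
wood [[280, 279], [304, 333], [251, 369], [212, 363], [185, 312]] [[0.5328, -0.237], [0.5684, -0.3275], [0.489, -0.3938], [0.43, -0.3823], [0.3965, -0.291]]
```

Checks agree. The rack's back edge measures 167 mm (170 given), and its origin is about (0.571, -0.009) with yaw 16.3°. The canister is at (0.4965, -0.030), 77 mm before the seat, with axis yaw about 20.8°. The board measures 147–149 x 97 mm, centred at (0.482, -0.3095) with yaw 21.5°. Next, move above the board.

Request:
move_arm([
  [[-0.0423, -0.0074, 0.0358, 0, 0, 0, 0.0854], [-0.0423, -0.0074, 0.0358, 0, 0, 0, 0.0854], [-0.0423, -0.0074, 0.0358, 0, 0, 0, 0.0854], [-0.0423, -0.0074, 0.0358, 0, 0, 0, 0.0854], [-0.0423, -0.0074, 0.0358, 0, 0, 0, 0.0854], [-0.0423, -0.0074, 0.0358, 0, 0, 0, 0.0854], [0, 0, 0, 0, 0, -7.2, 0.0854], [0, 0, 0, 0, 0, -7.2, 0.0854], [0, 0, 0, 0, 0, -7.1, 0.0854], [0, 0, 0, 0, 0, 0, 0.0854], [0, 0, 0, 0, 0, 0, 0.0854]],
])

```text
t: 4.2
eef_pos: [0.4816, -0.3098, 0.1004]
tool_rot: [-0.0, 0.564, 0.826, -0.0]
contact_force: [-0.6, 0.1, 0.7]
gripper_width: 1.0
grasp_force: 0.0
```

```bash
python3 - <<'E'
from h import *
o=bot.get_obs(); Rm=rot(o); K,T=cam("wrist"); im=imaging.read_camera("wrist"); cv2.imwrite("pics/w2.png",im[:,:,::-1])
print(np.round(Rm,4).tolist(),"shift tool:",np.round(Rm.T@(np.array([.482,-.3095,.014])-o["eef_pos"]),4))
H=hsv(im); w=(H[...,0]>15)&(H[...,0]<24)&(H[...,1]<150)&(H[...,2]>140)
for c in blobs(w,300):
    a=cv2.approxPolyDP(cv2.convexHull(c),4,True)[:,0]; print("wood",a.tolist(),np.round(plane(K,T,a,.01)[:,:2],4).tolist(),np.round(plane(K,T,a,.054)[:,:2],4).tolist())
E
```

```text
[[-0.3633, 0.9317, -0.0005], [0.9317, 0.3633, -0.0003], [-0.0001, -0.0005, -1.0]] shift tool: [0.0002 0.0005 0.0864]
wood [[392, 136], [378, 273], [292, 302], [259, 302], [173, 273], [160, 137]] [[0.5323, -0.2381], [0.5679, -0.3292], [0.5194, -0.3741], [0.4967, -0.3829], [0.4306, -0.3825], [0.3961, -0.2917]] [[0.5169, -0.237], [0.5457, -0.3108], [0.5065, -0.3472], [0.488, -0.3544], [0.4345, -0.3541], [0.4065, -0.2804]]
```

View pics/w2.png

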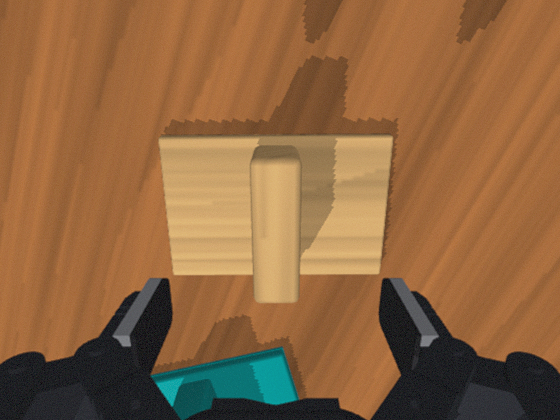

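The board is square and centred between the fingers: handle at (276,225), board corners (160,137) to (392,136). I descend and grasp.

Request:
move_arm([
  [[0, 0, 0.022, 0, 0, 0, 0.0854], [0, 0, 0.022, 0, 0, 0, 0.0854], [0, 0, 0.022, 0, 0, 0, 0.0854], [0, 0, 0.02, 0, 0, 0, 0.0854], [0, 0, 0, 0, 0, 0, 0.0854], [0, 0, 0, 0, 0, 0, 0.02], [0, 0, 0, 0, 0, 0, 0.02], [0, 0, 0, 0, 0, 0, 0.02], [0, 0, 0, 0, 0, 0, 0.02], [0, 0, 0, 0, 0, 0, 0.02], [0, 0, 0, 0, 0, 0, 0.02], [0, 0, 0, 0, 0, 0, 0.02]],
], squeeze=80)

```text
t: 5.75
eef_pos: [0.4828, -0.3094, 0.0153]
tool_rot: [0.001, 0.563, 0.827, -0.0]
contact_force: [-0.8, -0.1, 5.1]
gripper_width: 0.318
grasp_force: 79.6
```

Grasped: opening 0.318 ≈ 27 mm, matching the 28 mm handle. I lift it and carry it to 36 mm behind the canister's centre.

Request:
move_arm([
  [[0, 0, -0.015, 0, 0, 0, 0.02], [0, 0, -0.035, 0, 0, 0, 0.02], [0, 0, -0.035, 0, 0, 0, 0.02], [0, 0, -0.02, 0, 0, 0, 0.02], [0.032, 0.0096, 0, 0, 0, 0, 0.02], [0.032, 0.0096, 0, 0, 0, 0, 0.02], [0.032, 0.0096, 0, 0, 0, 0, 0.02], [0.032, 0.0096, 0, 0, 0, 0, 0.02], [0.032, 0.0096, 0, 0, 0, 0, 0.02], [0.032, 0.0096, 0, 0, 0, 0, 0.02], [0.032, 0.0096, 0, 0, 0, 0, 0.02], [0.032, 0.0096, 0, 0, 0, 0, 0.02], [0, 0, 0, 0, 0, 0, 0.02], [0, 0, 0, 0, 0, 0, 0.02], [0, 0, 0, 0, 0, 0, 0.02], [0, 0, 0, 0, 0, 0, 0.02]],
])

```text
t: 7.75
eef_pos: [0.4598, -0.0435, 0.1194]
tool_rot: [-0.0, 0.563, 0.826, -0.0]
contact_force: [-0.1, -0.6, -1.8]
gripper_width: 0.316
grasp_force: 79.0
```

```bash
python3 - <<'E'
from h import *
for i in range(2): o=bot.get_obs(); print(np.round(o["eef_pos"],4),np.round(o["contact_force"],2),np.round(o["torque"],2))
print(np.round(rot(o),4).tolist())
a=imaging.read_camera("side")[130:330,200:400]; b=imaging.read_camera("scene")[130:280,190:390]
cv2.imwrite("pics/s3.png",np.hstack([cv2.resize(a,(400,400),interpolation=2),cv2.resize(b,(400,400),interpolation=2)])[:,:,::-1])
E
```

```text
[ 0.4598 -0.0435  0.1194] [-0.15 -0.57 -1.82] [ 0.01 -0.   -0.02]
[ 0.4598 -0.0435  0.1194] [-0.15 -0.57 -1.82] [ 0.01 -0.   -0.02]
[[-0.3655, 0.9308, -0.0002], [0.9308, 0.3655, -0.0001], [-0.0001, -0.0002, -1.0]]
```

View pics/s3.png

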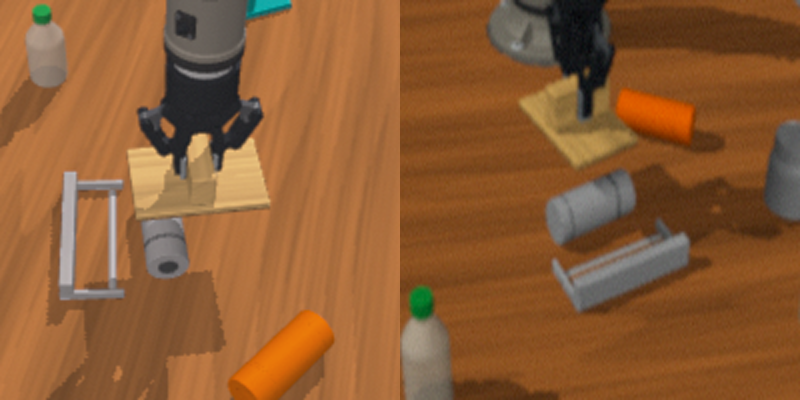

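The board is level in the grip, behind and above the canister; orange is well clear. Free-hanging Fz is about -1.8 N. I come down slowly.

Request:
move_arm([
  [[0, 0, 0.015, 0, 0, 0, 0.02], [0, 0, 0.015, 0, 0, 0, 0.02], [0, 0, 0.012, 0, 0, 0, 0.02], [0, 0, 0.006, 0, 0, 0, 0.02], [0, 0, 0.003, 0, 0, 0, 0.02], [0, 0, 0, 0, 0, 0, 0.02], [0, 0, 0, 0, 0, 0, 0.02]],
])

```text
t: 8.72
eef_pos: [0.4602, -0.0427, 0.0688]
tool_rot: [0.0, 0.563, 0.827, 0.0]
contact_force: [-1.1, 0.3, -2.3]
gripper_width: 0.32
grasp_force: 79.0
```

Request:
move_arm([
  [[0, 0, 0.001, 0, 0, 0, 0.02], [0, 0, 0.001, 0, 0, 0, 0.02], [0, 0, 0, 0, 0, 0, 0.02]],
])

```text
t: 9.1
eef_pos: [0.4598, -0.0427, 0.0665]
tool_rot: [-0.0, 0.563, 0.827, -0.0]
contact_force: [-0.0, -0.2, -2.1]
gripper_width: 0.319
grasp_force: 79.0
```

Request:
move_arm([
  [[0, 0, 0.001, 0, 0, 0, 0.02], [0, 0, 0, 0, 0, 0, 0.02], [0, 0, 0, 0, 0, 0, 0.02]],
])

```text
t: 9.48
eef_pos: [0.4599, -0.0427, 0.0655]
tool_rot: [-0.0, 0.563, 0.827, 0.0]
contact_force: [0.0, 0.4, -1.7]
gripper_width: 0.32
grasp_force: 79.0
```

Request:
move_arm([
  [[0, 0, 0.0005, 0, 0, 0, 0.02], [0, 0, 0, 0, 0, 0, 0.02], [0, 0, 0, 0, 0, 0, 0.02]],
])

```text
t: 9.85
eef_pos: [0.4602, -0.0426, 0.0652]
tool_rot: [0.0, 0.563, 0.827, 0.0]
contact_force: [-0.1, 0.4, 1.6]
gripper_width: 0.318
grasp_force: 79.2
```

Request:
move_arm([
  [[0, 0, 0.0005, 0, 0, 0, 0.02], [0, 0, 0, 0, 0, 0, 0.02], [0, 0, 0, 0, 0, 0, 0.02]],
])

```text
t: 10.22
eef_pos: [0.4608, -0.0423, 0.0651]
tool_rot: [0.001, 0.563, 0.827, 0.001]
contact_force: [-0.1, 0.9, 6.2]
gripper_width: 0.32
grasp_force: 79.9
```

Contact at TCP z ≈ 0.0654 (underside 50 mm); stiffness is about 9 N/mm, and the press is about 8 N. Now I start rolling along tool y, with slight relief and a slow yaw towards the rack's.

Request:
move_arm([
  [[0, 0.001, -0.0002, 0, 0, 0, 0.02], [0, 0.0015, 0, 0, 0, 0.05, 0.02], [0, 0.002, 0, 0, 0, 0.1, 0.02], [0, 0.002, 0, 0, 0, 0.1, 0.02], [0, 0.002, 0, 0, 0, 0.1, 0.02]],
])

```text
t: 10.85
eef_pos: [0.4685, -0.0393, 0.0651]
tool_rot: [0.001, 0.565, 0.825, 0.0]
contact_force: [-0.0, 0.8, 6.2]
gripper_width: 0.317
grasp_force: 80.0
```

Request:
move_arm([
  [[0, 0.002, 0, 0, 0, 0.1, 0.02], [0, 0.002, 0, 0, 0, 0.1, 0.02], [0, 0.002, 0, 0, 0, 0.1, 0.02]],
])

```text
t: 11.22
eef_pos: [0.4741, -0.0371, 0.0651]
tool_rot: [0.001, 0.567, 0.824, 0.0]
contact_force: [0.2, 1.0, 6.4]
gripper_width: 0.319
grasp_force: 80.0
```

Request:
move_arm([
  [[0, 0.002, -0.0001, 0, 0, 0.1, 0.02], [0, 0.002, 0, 0, 0, 0.1, 0.02], [0, 0.002, 0, 0, 0, 0.1, 0.02], [0, 0.002, 0, 0, 0, 0.1, 0.02], [0, 0.002, 0, 0, 0, 0.1, 0.02], [0, 0.002, 0, 0, 0, 0.1, 0.02]],
])

```text
t: 11.98
eef_pos: [0.4851, -0.0328, 0.0652]
tool_rot: [0.0, 0.571, 0.821, 0.0]
contact_force: [-0.4, 0.8, 6.2]
gripper_width: 0.32
grasp_force: 80.0
```

Request:
move_arm([
  [[0, 0.002, 0, 0, 0, 0.1, 0.02], [0, 0.002, 0, 0, 0, 0.1, 0.02], [0, 0.002, 0, 0, 0, 0.1, 0.02], [0, 0.002, 0, 0, 0, 0.1, 0.02], [0, 0.002, 0, 0, 0, 0.1, 0.02], [0, 0.002, 0, 0, 0, 0.1, 0.02]],
])

```text
t: 12.72
eef_pos: [0.4964, -0.0285, 0.0652]
tool_rot: [0.0, 0.575, 0.818, 0.0]
contact_force: [-1.2, 1.0, 6.4]
gripper_width: 0.32
grasp_force: 80.0
```

```bash
python3 - <<'E'
from h import *
o=bot.get_obs(); print(np.round(o["eef_pos"],4),np.round(o["contact_force"],2),np.round(o["torque"],2),np.round(rot(o),4).tolist())
K,T=cam("side"); im=imaging.read_camera("side"); H=hsv(im)
m=(H[...,1]<70)&(H[...,2]>90); m[:180]=0; m[300:]=0; m[:,:200]=0; m[:,320:]=0
for c in blobs(m,50): print(c.min(0),c.max(0))
a=im[190:300,200:340]; cv2.imwrite("pics/s4.png",cv2.resize(a,None,fx=5,fy=5,interpolation=2)[:,:,::-1])
E
```

```text
[ 0.4964 -0.0285  0.0652] [-1.2   1.04  6.37] [0.32 0.02 0.16] [[-0.3376, 0.9413, 0.0009], [0.9413, 0.3376, 0.0003], [-0.0, 0.0009, -1.0]]
[264 254] [285 269]
[229 216] [261 279]
```

View pics/s4.png

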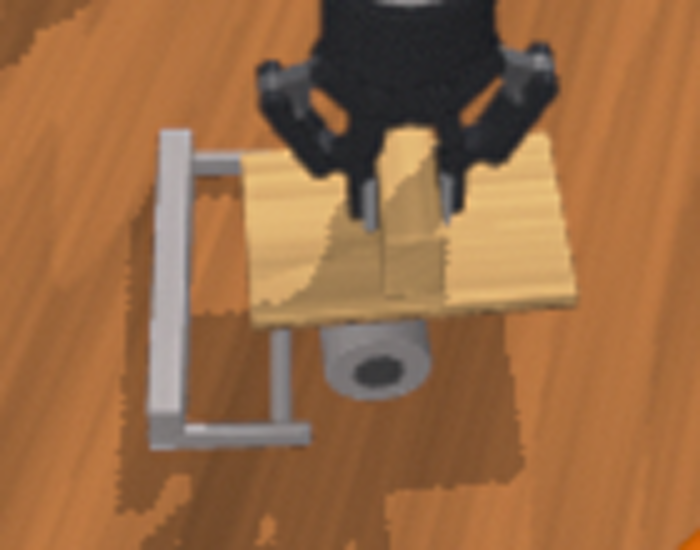

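The canister is rolling under the board. Its end cap is at crop (377,370), the sill at (283,380) and the board stays level. I continue towards the sill.

Request:
move_arm([
  [[0, 0.002, -0.0001, 0, 0, 0.1, 0.02], [0, 0.002, 0, 0, 0, 0.1, 0.02], [0, 0.002, 0, 0, 0, 0.1, 0.02], [0, 0.002, 0, 0, 0, 0.1, 0.02], [0, 0.002, 0, 0, 0, 0.1, 0.02], [0, 0.002, 0, 0, 0, 0.1, 0.02], [0, 0.002, 0, 0, 0, 0.1, 0.02]],
])

```text
t: 13.65
eef_pos: [0.5094, -0.0237, 0.0652]
tool_rot: [0.0, 0.58, 0.814, 0.0]
contact_force: [-0.8, 1.7, 5.6]
gripper_width: 0.318
grasp_force: 80.0
```

Request:
move_arm([
  [[0, 0.002, -0.0001, 0, 0, 0.1, 0.02], [0, 0.002, 0, 0, 0, 0.1, 0.02], [0, 0.002, 0, 0, 0, 0.1, 0.02], [0, 0.002, 0, 0, 0, 0.1, 0.02], [0, 0.002, 0, 0, 0, 0.1, 0.02], [0, 0.002, 0, 0, 0, 0.1, 0.02], [0, 0.002, 0, 0, 0, 0.1, 0.02]],
])

```text
t: 14.52
eef_pos: [0.5224, -0.019, 0.0652]
tool_rot: [-0.0, 0.585, 0.811, 0.0]
contact_force: [-1.6, 2.8, 5.4]
gripper_width: 0.32
grasp_force: 80.0
```

Request:
move_arm([
  [[0, 0.002, 0, 0, 0, 0, 0.02], [0, 0.002, 0, 0, 0, 0, 0.02], [0, 0.0015, 0, 0, 0, 0, 0.02], [0, 0.001, 0, 0, 0, 0, 0.02]],
])

```text
t: 15.02
eef_pos: [0.5286, -0.0167, 0.0652]
tool_rot: [-0.0, 0.585, 0.811, 0.0]
contact_force: [-1.3, 3.7, 6.2]
gripper_width: 0.322
grasp_force: 80.0
```

Request:
move_arm([
  [[0, 0.001, 0, 0, 0, 0, 0.02], [0, 0.001, 0, 0, 0, 0, 0.02]],
])

```text
t: 15.28
eef_pos: [0.5304, -0.0161, 0.0652]
tool_rot: [-0.0, 0.585, 0.811, 0.0]
contact_force: [-1.8, 3.9, 5.7]
gripper_width: 0.317
grasp_force: 80.0
```

Request:
move_arm([
  [[0, 0.001, 0, 0, 0, 0, 0.02], [0, 0.001, 0, 0, 0, 0, 0.02]],
])

```text
t: 15.52
eef_pos: [0.5323, -0.0154, 0.0652]
tool_rot: [-0.0, 0.585, 0.811, 0.0]
contact_force: [-1.4, 4.3, 5.5]
gripper_width: 0.317
grasp_force: 80.0
```

Request:
move_arm([
  [[0.0002, 0.001, 0, 0, 0, 0, 0.02], [0.0002, 0.001, 0, 0, 0, 0, 0.02]],
])

```text
t: 15.78
eef_pos: [0.5341, -0.0147, 0.0652]
tool_rot: [-0.0, 0.585, 0.811, 0.0]
contact_force: [-1.0, 3.0, 5.9]
gripper_width: 0.319
grasp_force: 80.0
```

Request:
move_arm([
  [[0.0002, 0.001, 0, 0, 0, 0, 0.02], [0.0002, 0.001, 0, 0, 0, 0, 0.02]],
])

```text
t: 16.02
eef_pos: [0.5359, -0.0139, 0.0652]
tool_rot: [-0.0, 0.585, 0.811, 0.0]
contact_force: [-0.6, 1.8, 5.9]
gripper_width: 0.316
grasp_force: 80.0
```

Request:
move_arm([
  [[0.0001, 0.001, 0, 0, 0, 0, 0.02], [0.0001, 0.001, 0, 0, 0, 0, 0.02]],
])

```text
t: 16.27
eef_pos: [0.5378, -0.0133, 0.0652]
tool_rot: [-0.0, 0.586, 0.811, 0.0]
contact_force: [-0.8, 1.4, 5.7]
gripper_width: 0.32
grasp_force: 80.0
```

Request:
move_arm([
  [[0.0001, 0.001, 0, 0, 0, 0, 0.02], [0.0001, 0.001, 0, 0, 0, 0, 0.02]],
])

```text
t: 16.52
eef_pos: [0.5396, -0.0126, 0.0652]
tool_rot: [-0.0, 0.586, 0.811, 0.0]
contact_force: [-0.9, 2.1, 5.2]
gripper_width: 0.322
grasp_force: 80.0
```

Request:
move_arm([
  [[0.0001, 0.001, 0, 0, 0, 0, 0.02], [0.0001, 0.001, 0, 0, 0, 0, 0.02], [0.0001, 0.001, 0, 0, 0, 0, 0.02]],
])

```text
t: 16.9
eef_pos: [0.5424, -0.0115, 0.0652]
tool_rot: [0.0, 0.586, 0.811, 0.0]
contact_force: [-0.2, 1.5, 6.0]
gripper_width: 0.317
grasp_force: 79.9
```

Request:
move_arm([
  [[0.0001, 0.001, 0, 0, 0, 0, 0.02], [0.0001, 0.001, 0, 0, 0, 0, 0.02], [0.0001, 0.001, 0, 0, 0, 0, 0.02]],
])

```text
t: 17.27
eef_pos: [0.5452, -0.0104, 0.0652]
tool_rot: [0.0, 0.586, 0.811, -0.0]
contact_force: [-0.8, 0.2, 6.0]
gripper_width: 0.32
grasp_force: 80.0
```

Request:
move_arm([
  [[0, 0.001, 0, 0, 0, 0, 0.02], [0, 0.001, 0, 0, 0, 0, 0.02], [0, 0.001, 0, 0, 0, 0, 0.02]],
])

```text
t: 17.65
eef_pos: [0.5475, -0.0094, 0.0653]
tool_rot: [-0.0, 0.586, 0.811, -0.0]
contact_force: [-2.4, 1.5, 7.5]
gripper_width: 0.315
grasp_force: 80.3
```

The sill is felt: backward force 1.8 N and Fz rising. I climb with small lifts.

Request:
move_arm([
  [[0, 0.001, -0.0002, 0, 0, 0, 0.02], [0, 0.001, -0.0002, 0, 0, 0, 0.02]],
])

```text
t: 17.9
eef_pos: [0.5492, -0.0087, 0.0655]
tool_rot: [-0.0, 0.586, 0.81, -0.0]
contact_force: [-2.9, 2.0, 6.4]
gripper_width: 0.313
grasp_force: 80.2
```

Request:
move_arm([
  [[0.0001, 0.001, -0.0002, 0, 0, 0, 0.02], [0.0001, 0.001, -0.0002, 0, 0, 0, 0.02]],
])

```text
t: 18.15
eef_pos: [0.5509, -0.0078, 0.0658]
tool_rot: [-0.001, 0.586, 0.81, -0.0]
contact_force: [-2.4, 2.2, 5.9]
gripper_width: 0.319
grasp_force: 80.1
```

Request:
move_arm([
  [[0.0001, 0.001, -0.0002, 0, 0, 0, 0.02], [0.0001, 0.001, -0.0002, 0, 0, 0, 0.02], [0.0001, 0.001, -0.0002, 0, 0, 0, 0.02]],
])

```text
t: 18.52
eef_pos: [0.5539, -0.0066, 0.0663]
tool_rot: [-0.0, 0.586, 0.81, -0.0]
contact_force: [-2.1, 2.7, 5.3]
gripper_width: 0.316
grasp_force: 80.1
```

Request:
move_arm([
  [[0.0001, 0.001, -0.0002, 0, 0, 0, 0.02], [0.0001, 0.001, -0.0001, 0, 0, 0, 0.02], [0.0001, 0.001, -0.0002, 0, 0, 0, 0.02]],
])

```text
t: 18.9
eef_pos: [0.5571, -0.0056, 0.0668]
tool_rot: [-0.0, 0.586, 0.81, -0.0]
contact_force: [-1.9, 2.7, 2.1]
gripper_width: 0.316
grasp_force: 79.8
```

Request:
move_arm([
  [[0.0001, 0.001, 0.0001, 0, 0, 0, 0.02], [0.0001, 0.001, 0, 0, 0, 0, 0.02]],
])

```text
t: 19.15
eef_pos: [0.5592, -0.0048, 0.0669]
tool_rot: [0.0, 0.586, 0.81, 0.0]
contact_force: [-2.7, 1.6, 3.8]
gripper_width: 0.312
grasp_force: 79.8
```

Request:
move_arm([
  [[0, 0.001, 0, 0, 0, 0, 0.02], [0, 0.001, -0.0001, 0, 0, 0, 0.02], [0, 0.001, 0, 0, 0, 0, 0.02]],
])

```text
t: 19.52
eef_pos: [0.5621, -0.0039, 0.0671]
tool_rot: [0.0, 0.586, 0.81, 0.0]
contact_force: [-1.9, 3.3, 6.1]
gripper_width: 0.312
grasp_force: 79.8
```

Request:
move_arm([
  [[0.0001, 0.001, -0.0001, 0, 0, 0, 0.02], [0.0001, 0.001, -0.0001, 0, 0, 0, 0.02], [0.0001, 0.001, -0.0001, 0, 0, 0, 0.02]],
])

```text
t: 19.9
eef_pos: [0.5648, -0.003, 0.0672]
tool_rot: [0.0, 0.586, 0.81, -0.0]
contact_force: [-1.7, 2.4, 5.3]
gripper_width: 0.319
grasp_force: 79.8
```

Request:
move_arm([
  [[0.0001, 0.001, -0.0001, 0, 0, 0, 0.02], [0.0001, 0.001, 0, 0, 0, 0, 0.02], [0.0001, 0.001, 0, 0, 0, 0, 0.02]],
])

```text
t: 20.27
eef_pos: [0.5676, -0.0019, 0.0673]
tool_rot: [0.0, 0.586, 0.81, -0.0]
contact_force: [0.2, 0.0, 4.6]
gripper_width: 0.319
grasp_force: 79.7
```

Request:
move_arm([
  [[0, 0.001, 0, 0, 0, 0, 0.02], [0, 0.001, 0, 0, 0, 0, 0.02], [0, 0.001, 0, 0, 0, 0, 0.02]],
])

```text
t: 20.65
eef_pos: [0.5705, -0.0009, 0.0674]
tool_rot: [0.0, 0.586, 0.81, -0.0]
contact_force: [-0.1, -0.3, 5.6]
gripper_width: 0.317
grasp_force: 79.8
```

Request:
move_arm([
  [[0, 0.001, 0, 0, 0, 0, 0.02], [0, 0.001, 0, 0, 0, 0, 0.02], [0, 0.001, 0, 0, 0, 0, 0.02]],
])

```text
t: 21.02
eef_pos: [0.5734, 0.0001, 0.0674]
tool_rot: [0.0, 0.586, 0.81, 0.0]
contact_force: [0.6, -0.3, 5.1]
gripper_width: 0.318
grasp_force: 79.9
```

Request:
move_arm([
  [[0, 0.001, 0, 0, 0, 0, 0.02], [0, 0.001, 0, 0, 0, 0, 0.02], [0, 0.001, 0.0001, 0, 0, 0, 0.02]],
])

```text
t: 21.4
eef_pos: [0.5764, 0.001, 0.0674]
tool_rot: [0.0, 0.586, 0.81, 0.0]
contact_force: [-0.7, -1.4, 6.3]
gripper_width: 0.32
grasp_force: 80.1
```

Request:
move_arm([
  [[0, 0.001, 0, 0, 0, 0, 0.02], [0, 0.001, 0.0001, 0, 0, 0, 0.02], [0, 0.001, 0, 0, 0, 0, 0.02]],
])

```text
t: 21.78
eef_pos: [0.5793, 0.002, 0.0674]
tool_rot: [0.0, 0.586, 0.81, 0.0]
contact_force: [0.1, -1.6, 6.8]
gripper_width: 0.318
grasp_force: 80.0
```

Request:
move_arm([
  [[0, 0.001, 0, 0, 0, 0, 0.02], [0, 0.001, 0, 0, 0, 0, 0.02], [0, 0.001, 0, 0, 0, 0, 0.02]],
])

```text
t: 22.15
eef_pos: [0.5821, 0.0029, 0.0673]
tool_rot: [0.0, 0.586, 0.81, 0.0]
contact_force: [1.0, -0.8, 5.0]
gripper_width: 0.323
grasp_force: 79.8
```

```bash
python3 - <<'E'
from h import *
o=bot.get_obs(); print(np.round(o["eef_pos"],4),np.round(o["contact_force"],2),np.round(o["torque"],2),np.round(rot(o),4).tolist())
im=imaging.read_camera("side"); b=imaging.read_camera("scene")[150:270,230:350]
a=im[190:300,190:330]; cv2.imwrite("pics/s5.png",np.hstack([cv2.resize(a,(509,400),interpolation=2),cv2.resize(b,(290,400)[0:1]*2 if 0 else (290,290),interpolation=2) if 0 else cv2.resize(b,(290,400),interpolation=2)])[:,:,::-1])
E
```

```text
[0.5821 0.0029 0.0673] [ 0.96 -0.77  5.02] [-0.11  0.09 -0.04] [[-0.3132, 0.9497, 0.0008], [0.9497, 0.3132, -0.0001], [-0.0003, 0.0008, -1.0]]
```

View pics/s5.png

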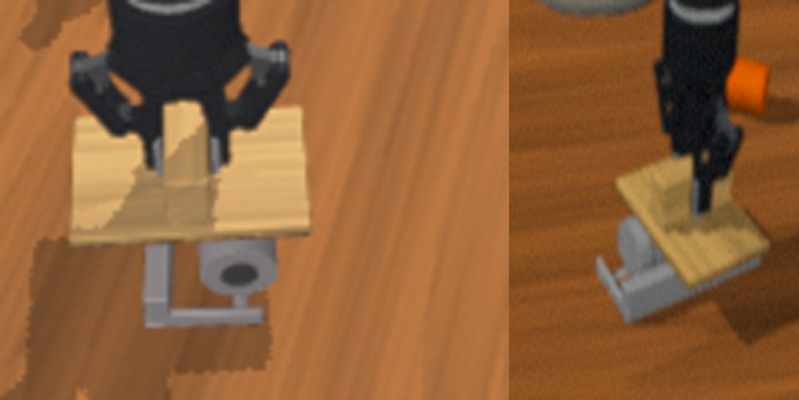

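The canister's end cap at (240,272) is just past the sill at (240,298), and the board overhangs the stop. Now I follow it down.

Request:
move_arm([
  [[0, 0.001, 0.0001, 0, 0, 0, 0.02], [0, 0.001, 0.0001, 0, 0, 0, 0.02], [0, 0.001, 0.0001, 0, 0, 0, 0.02]],
])

```text
t: 22.62
eef_pos: [0.5851, 0.0039, 0.0671]
tool_rot: [0.001, 0.586, 0.81, 0.0]
contact_force: [0.2, -0.8, 6.5]
gripper_width: 0.317
grasp_force: 80.0
```

Request:
move_arm([
  [[0, 0.001, 0.0001, 0, 0, 0, 0.02], [0, 0.001, 0.0001, 0, 0, 0, 0.02], [0, 0.001, 0.0001, 0, 0, 0, 0.02]],
])

```text
t: 23.0
eef_pos: [0.5882, 0.0049, 0.0669]
tool_rot: [0.001, 0.586, 0.81, 0.0]
contact_force: [1.0, -1.0, 5.4]
gripper_width: 0.319
grasp_force: 80.1
```

Request:
move_arm([
  [[0, 0.001, 0.0001, 0, 0, 0, 0.02], [0, 0.001, 0.0002, 0, 0, 0, 0.02], [0, 0.001, 0.0001, 0, 0, 0, 0.02]],
])

```text
t: 23.38
eef_pos: [0.5912, 0.0058, 0.0667]
tool_rot: [0.001, 0.586, 0.81, 0.001]
contact_force: [1.5, -1.1, 5.6]
gripper_width: 0.322
grasp_force: 80.0
```

Request:
move_arm([
  [[0, 0.001, 0.0002, 0, 0, 0, 0.02], [0, 0.001, 0.0002, 0, 0, 0, 0.02], [0, 0.001, 0.0002, 0, 0, 0, 0.02]],
])

```text
t: 23.75
eef_pos: [0.5943, 0.0069, 0.0662]
tool_rot: [0.001, 0.586, 0.81, 0.001]
contact_force: [2.3, -1.3, 7.2]
gripper_width: 0.318
grasp_force: 80.1
```

Request:
move_arm([
  [[0, 0.001, 0.0002, 0, 0, 0, 0.02], [0, 0.001, 0.0001, 0, 0, 0, 0.02], [0, 0.001, 0.0002, 0, 0, 0, 0.02]],
])

```text
t: 24.12
eef_pos: [0.5972, 0.0081, 0.0658]
tool_rot: [0.001, 0.586, 0.81, 0.001]
contact_force: [1.8, 0.2, 8.1]
gripper_width: 0.316
grasp_force: 80.2
```

Request:
move_arm([
  [[0, 0.001, 0, 0, 0, 0, 0.02], [0, 0.001, 0, 0, 0, 0, 0.02]],
])

```text
t: 24.38
eef_pos: [0.5989, 0.0088, 0.0656]
tool_rot: [0.001, 0.586, 0.81, 0.001]
contact_force: [1.5, 0.8, 6.0]
gripper_width: 0.318
grasp_force: 80.2
```

Request:
move_arm([
  [[0, 0.001, 0.0001, 0, 0, 0, 0.02], [0, 0.001, 0, 0, 0, 0, 0.02]],
])

```text
t: 24.62
eef_pos: [0.6005, 0.0096, 0.0654]
tool_rot: [0.0, 0.586, 0.81, 0.001]
contact_force: [1.4, 0.4, 5.6]
gripper_width: 0.316
grasp_force: 80.0
```

Request:
move_arm([
  [[0, 0.001, 0.0001, 0, 0, 0, 0.02], [0, 0.001, 0, 0, 0, 0, 0.02]],
])

```text
t: 24.88
eef_pos: [0.6021, 0.0104, 0.0652]
tool_rot: [0.0, 0.586, 0.81, 0.001]
contact_force: [-0.5, 0.9, 6.6]
gripper_width: 0.32
grasp_force: 80.1
```

Request:
move_arm([
  [[0, 0.001, 0, 0, 0, 0.2, 0.02], [0, 0.001, 0, 0, 0, 0.2, 0.02]],
])

```text
t: 25.12
eef_pos: [0.6037, 0.0108, 0.0652]
tool_rot: [0.0, 0.588, 0.809, 0.0]
contact_force: [-1.1, 0.4, 7.1]
gripper_width: 0.316
grasp_force: 80.1
```

Request:
move_arm([
  [[0, 0.001, 0, 0, 0, 0.2, 0.02], [0, 0.001, 0, 0, 0, 0.2, 0.02], [0, 0, 0, 0, 0, 0, 0.02]],
])

```text
t: 25.5
eef_pos: [0.605, 0.011, 0.0651]
tool_rot: [-0.0, 0.591, 0.806, -0.0]
contact_force: [-1.9, -0.9, 8.7]
gripper_width: 0.321
grasp_force: 80.4
```

```bash
python3 - <<'E'
from h import *
o=bot.get_obs(); print(np.round(o["eef_pos"],4),np.round(o["contact_force"],2),np.round(o["torque"],2),np.round(rot(o),4).tolist())
a=imaging.read_camera("side")[200:290,190:310]; b=imaging.read_camera("scene")[180:255,230:330]
cv2.imwrite("pics/s6.png",np.hstack([cv2.resize(a,(400,300),interpolation=2),cv2.resize(b,(400,300),interpolation=2)])[:,:,::-1])
E
```

```text
[0.605  0.011  0.0651] [-1.9  -0.88  8.65] [-0.31  0.83  0.08] [[-0.3007, 0.9537, -0.0008], [0.9537, 0.3007, -0.0005], [-0.0003, -0.0009, -1.0]]
```

View pics/s6.png

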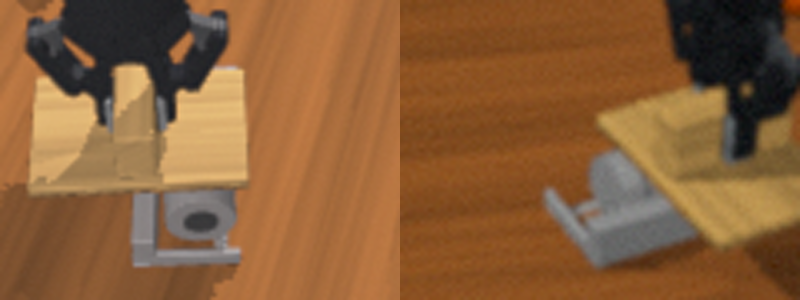

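The canister, with its end cap at (200,222), is beyond the sill and at the stop, with the board pushing back about 2 N. I push a little more and hold.

Request:
move_arm([
  [[0, 0.001, -0.0002, 0, 0, 0.2, 0.02], [0, 0.001, 0, 0, 0, 0.2, 0.02], [0, 0, 0, 0, 0, 0, 0.02], [0, 0, 0, 0, 0, 0, 0.02]],
])

```text
t: 26.1
eef_pos: [0.6062, 0.0112, 0.065]
tool_rot: [-0.001, 0.594, 0.804, -0.001]
contact_force: [-3.6, -1.5, 9.5]
gripper_width: 0.317
grasp_force: 80.4
```

Request:
move_arm([
  [[0, 0.0005, -0.0003, 0, 0, 0, 0.02], [0, 0.0005, 0, 0, 0, 0, 0.02], [0, 0, 0, 0, 0, 0, 0.02], [0, 0, 0, 0, 0, 0, 0.02], [0, 0, 0, 0, 0, 0, 0.02]],
])

```text
t: 26.72
eef_pos: [0.6064, 0.0112, 0.065]
tool_rot: [-0.001, 0.595, 0.804, -0.002]
contact_force: [-3.6, -1.9, 8.8]
gripper_width: 0.316
grasp_force: 80.3
```

Blocked against the stop with about 4 N forward and about 10 N down, held. I'll hold a little longer, then lift straight off.

Request:
move_arm([
  [[0, 0.0003, -0.0001, 0, 0, 0, 0.02], [0, 0, 0, 0, 0, 0, 0.02], [0, 0, 0, 0, 0, 0, 0.02], [0, 0, 0, 0, 0, 0, 0.02]],
])

```text
t: 27.22
eef_pos: [0.6065, 0.0112, 0.065]
tool_rot: [-0.001, 0.595, 0.804, -0.002]
contact_force: [-4.4, -1.5, 8.3]
gripper_width: 0.315
grasp_force: 80.3
```

Request:
move_arm([
  [[0, 0, -0.001, 0, 0, 0, 0.02], [0, 0, -0.002, 0, 0, 0, 0.02], [0, 0, -0.01, 0, 0, 0, 0.02], [0, 0, -0.02, 0, 0, 0, 0.02], [0, 0, -0.03, 0, 0, 0, 0.02], [0, 0, -0.03, 0, 0, 0, 0.02], [0, 0, 0, 0, 0, 0, 0.02], [0, 0, 0, 0, 0, 0, 0.02]],
])

```text
t: 28.22
eef_pos: [0.6081, 0.0118, 0.1583]
tool_rot: [0.0, 0.594, 0.804, -0.0]
contact_force: [-0.4, 0.1, -2.9]
gripper_width: 0.315
grasp_force: 79.1
```

```bash
python3 - <<'E'
from h import *
o=bot.get_obs(); print(np.round(o["contact_force"],2),np.round(o["q"],2),np.round(rot(o),4).tolist())
Rm=rot(o); print("to original board spot, tool shift:",np.round(Rm.T@(np.array([.482,-.3095,.12])-o["eef_pos"]),4))
K,T=cam("side"); im=imaging.read_camera("side"); H=hsv(im)
m=(H[...,1]<70)&(H[...,2]>90); m[:180]=0; m[300:]=0; m[:,:200]=0; m[:,320:]=0
cv2.imwrite("pics/s7.png",cv2.resize(im[190:290,200:320],(720,600),interpolation=2)[:,:,::-1])
E
```

```text
[-0.42  0.12 -2.88] [ 0.31  0.51 -0.58  1.76  0.33  0.97 -0.1 ] [[-0.2936, 0.9559, -0.0002], [0.9559, 0.2936, -0.0003], [-0.0003, -0.0003, -1.0]]
to original board spot, tool shift: [-0.2701 -0.2149  0.0385]
```

View pics/s7.png

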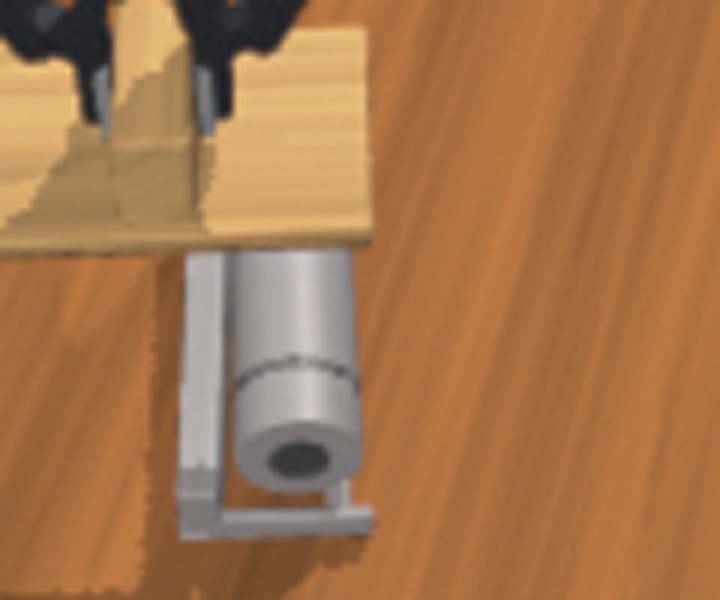

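The canister lies parallel in the seat, between sill and stop. I carry the board back towards its old spot and lay it down.

Request:
move_arm([
  [[-0.0318, -0.0252, 0.004, 0, 0, 0, 0.02], [-0.0318, -0.0252, 0.004, 0, 0, 0, 0.02], [-0.0318, -0.0252, 0.004, 0, 0, 0, 0.02], [-0.0318, -0.0252, 0.004, 0, 0, 0, 0.02], [-0.0318, -0.0252, 0.004, 0, 0, 0, 0.02], [-0.0318, -0.0252, 0.004, 0, 0, 0, 0.02], [-0.0318, -0.0252, 0.004, 0, 0, 0, 0.02], [-0.0318, -0.0252, 0.004, 0, 0, 0, 0.02], [0, 0, 0.03, 0, 0, 0, 0.02], [0, 0, 0.03, 0, 0, 0, 0.02], [0, 0, 0.03, 0, 0, 0, 0.02], [0, 0, 0.01, 0, 0, 0, 0.02], [0, 0, 0, 0, 0, 0, 0.02], [0, 0, 0, 0, 0, 0, 0.02]],
])

```text
t: 30.02
eef_pos: [0.4913, -0.2906, 0.0273]
tool_rot: [0.001, 0.594, 0.804, 0.0]
contact_force: [-0.0, 0.6, -2.0]
gripper_width: 0.319
grasp_force: 79.2
```

Request:
move_arm([
  [[0, 0, 0.006, 0, 0, 0, 0.02], [0, 0, 0.004, 0, 0, 0, 0.02], [0, 0, 0.0015, 0, 0, 0, 0.02], [0, 0, 0, 0, 0, 0, 0.02], [0, 0, 0, 0, 0, 0, 0.02]],
])

```text
t: 30.65
eef_pos: [0.4903, -0.2904, 0.0153]
tool_rot: [-0.0, 0.594, 0.804, -0.0]
contact_force: [-3.9, 1.3, 6.2]
gripper_width: 0.321
grasp_force: 80.3
```

Request:
move_arm([
  [[0, 0, 0, 0, 0, 0, 0.04], [0, 0, 0, 0, 0, 0, 0.06], [0, 0, 0, 0, 0, 0, 0.0854], [0, 0, 0, 0, 0, 0, 0.0854], [0, 0, 0, 0, 0, 0, 0.0854], [0, 0, 0, 0, 0, 0, 0.0854], [0, 0, 0, 0, 0, 0, 0.0854], [0, 0, -0.02, 0, 0, 0, 0.0854], [0, 0, -0.04, 0, 0, 0, 0.0854], [0, 0, -0.05, 0, 0, 0, 0.0854], [0, 0, -0.05, 0, 0, 0, 0.0854], [0, 0, 0, 0, 0, 0, 0.0854], [0, 0, 0, 0, 0, 0, 0.0854]],
])

```text
t: 32.28
eef_pos: [0.4902, -0.2904, 0.1756]
tool_rot: [0.0, 0.594, 0.804, -0.0]
contact_force: [-0.4, -0.4, -1.0]
gripper_width: 1.001
grasp_force: 0.0
```

```bash
python3 - <<'E'
from h import *
im=imaging.read_camera("side")[120:320,190:390]; b=imaging.read_camera("scene")[140:290,140:340]
cv2.imwrite("pics/s8.png",np.hstack([cv2.resize(im,(400,400),interpolation=2),cv2.resize(b,(400,400),interpolation=2)])[:,:,::-1])
E
```

```text
(no output)
```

View pics/s8.png

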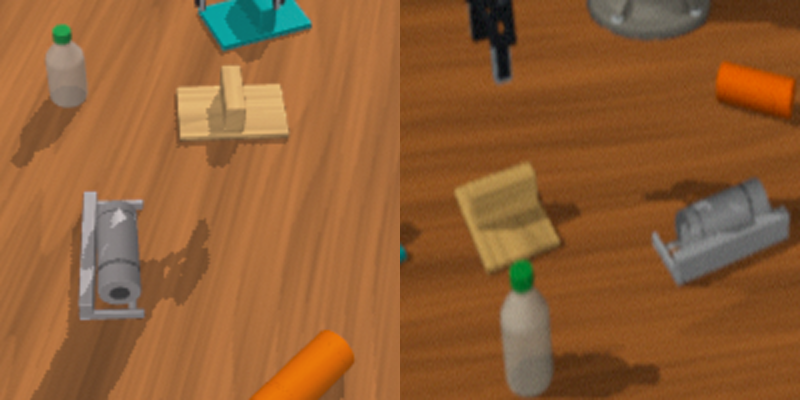

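The board lies flat and free at (230,110), well clear of the canister seated in the rack at (118,250), and the gripper is empty and raised. I hand in.

```bash
python3 -c "
from station import bot
print(bot.hand_in())"
```

```text
the job is handed in; nothing more can be done
None
```

I rolled the canister over the sill into its seat and held it against the stop (about 10 N down, 4 N forward), then laid the board flat on the table clear of everything; the job is handed in, with no verdict returned.

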